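# Fit the lamp and raise the photo stand to its second stop

### The arm

A 6-joint arm with a two-finger parallel gripper is mounted at the origin on the work surface. World frame = base frame: x ahead of the robot, y to its left, z up, the work surface at z = 0. Lengths are in m, angles in degrees, forces in N, time in s.
With the tool pointing down it reaches from about 0.4 to 0.825 m from the base axis. Payload 7 kg.
Tool frame: the origin (TCP) lies midway between the tips of the shut fingers; the grasp point (between the pads) lies 19 mm behind it; x points along the fingers, z is the direction in which the jaws open and shut, and the axes are right-handed (so a half turn about x gives the same grasp; the last joint's range is limited). The gripper opens to 88 mm and grips with 3 to 60 N. Pads are 19 mm wide; open, the fingers measure 130 mm over their backs; the gripper's body (78 mm by 193 mm) begins 47 mm behind the grasp point.
Start: joints at [-59.639, 20.546, 0.682, 0, -70.136, -16.507], TCP at [0.162, -0.655, 0.227] pointing down, gripper open.
Joint ranges: [-176.03, 176.03], [-82.01, 121.73], [-58.28, 71.71], [-173.87, 95.51], [-174.79, -0.11], [-173.66, 173.66]. Speed limits (degrees/s): [136.94, 136.94, 172.46, 180, 180, 180].

### API

Orientations are given as [roll, pitch, yaw] about the fixed x, y, z axes, in that order (R = Rz(yaw) Ry(pitch) Rx(roll)).
In Python, from plant import ctrl gives the robot as it stands. The module is installed in compiled form; this text tells all that it offers.
- The arm moves only by the tool servo_tool, never from a script. Its argument "deltas" is a list of rows, each a list of 3 entries, a list of its own where there are three numbers: the turn, a rotation vector about the tool's x, y, z in degrees, then the shift along the tool's x, y, z in cm, then the finger opening in cm, from 0 to 8.76. A call has 1 to 5 rows; each row is the pose to reach, as a shift and turn from the pose measured when the call began, along the tool's axes at that moment; what a row does not reach only later rows make up. A row lasts 1/10 s, in which the tool goes at most 50 mm and 8.59 degrees, less where a joint would pass 70% of its speed; a pose out of reach is approached as far as the arm can. A call with a gripper value outside its range is refused whole. The fingers move at their own pace and stop on an object; the grip force is fixed at half the most. Time passes only in rows, so rows that repeat a pose let the fingers close. It gives the time, the measured TCP pose, the force and the opening at its end, in the units of the state.
- ctrl.get_obs(): the state, without advancing time (a new reading comes with each control period).
- ctrl.snapshot(name): name is "scene" or "top" or "wrist"; returns a dict with "image" (400x640x3 uint8, red, green, blue), "vertical_fov" (degrees; the focal length in pixels is half the picture's height over the tangent of half this angle, whatever the lens; pixels are square), "cx", "cy" (the principal point, pixels), "rvec" (rotation vector, rad) and "tvec" (3), from world to camera coordinates, as OpenCV has them. Camera axes: x right, y down, z forward; pixel columns grow to the right and rows downward; lengths in m; the calibration is good to about 2 mm. A picture is of the moment at which its call begins. There is no depth.
- ctrl.close_job(): hands the job in, once; it reports no verdict.
The state is a dict: "clock": time; "joint_pos": joint angles; "qvel": joint speeds; "tau": joint torques, N m; "tool_pos": TCP position; "orientation": TCP orientation; "force": force on the tool from outside, world axes, zero at the start; "moment": the same for the moment, N m; "opening": finger opening in m.
Only numpy, scipy, OpenCV 4.12 (cv2) and the standard library are available. Lean on these libraries where they do the work, as an engineer would, in place of code of your own. Each camera call takes 0.05 s, during which the arm holds its last target. There are 200 camera calls.

### The job

Set up the photo stand: push the LED bar lamp, by the square socket under its middle, fully down onto the square peg on the stand's arm, the bar lying crosswise to the arm, and let go of it. Then grip the stand's black head so that the orange button in its side is squeezed in, pull the column up past its first stop to the second, its full height, and finish while still holding it up there, button squeezed in, lamp still seated. Leave the boxed brooch, the gift boxes and the red cutter where they are.

Things in the scene. Friction and masses are not known exactly. Their poses are not given: they have to be found in the camera images.
- lamp_center (a point): Middle of the loose LED bar lamp (140 g, 48 mm high): aluminium bar 170 long (y) x 30 (x) x 18 high on a black hub 40 (y) x 30 (x) x 30 high, which stands on the table. 24 mm above the hub's underside, on the axis (z, up) of the square bore that opens there: 15.8 mm wide, 29 deep, chamfered, sides along x and y. A half turn about z fits as well. Grip bar and hub across x, 30 mm, from above.
- lamp_peg (a point): Foot of the steel square peg on the stand's arm, on the arm's upper face where the hub comes to rest. Rises with the column; 170 mm above the table while that is down. Peg 14 mm square, 28 high, chamfered tip, sides along x and y. x: along the arm away from the column (110 mm behind); y: crosswise, as the lamp bar must lie; z up. The seated lamp's middle is 24 mm above it.
- head_grip (a point): Point in the stand's black head, on the column's axis at the button's mid-height; 182 mm above the table while down, rises with the column. Axes as lamp_peg. Head 40 (x) x 30 (y) x 46 high, its top 18 mm above this point. The orange button, 20 (x) x 18 high, stands 6 mm proud of the +y face (21 mm from here). Gripping the head across y from above, one finger on the button, squeezes it in.
- column (a joint): Height the column is pulled out of its square tube (m): 0 down, 0.05 first stop, 0.10 second stop and end of travel. A latch pin locks it at each of these while the button is out. With the button in it slides freely: about 6 N of weight with the lamp on, 1.5 N friction, some drag; it sinks back unless held.
- release (a joint): Travel of the orange release button (m): 0 out, 0.005 fully in (towards -y of head_grip); the column is free from about 0.004. Its spring pushes back with 3 N at first and 7 N when fully in.
- brooch_box_center (a point): Open cardboard jewellery box 60 x 60 x 28 mm with a coloured brooch on black padding, loose on the stand's base under the arm; the point is at its middle. Leave it alone.
- gift_box_a_center (a point): Closed cardboard gift box 60 x 60 x 36 mm, loose on the table; the point is at its middle. Leave it alone.
- gift_box_b_center (a point): A second closed gift box of the same kind and size; the point is at its middle. Leave it alone.
- cutter_center (a point): Red snap-off cutter knife 150 mm long (x), 22 wide, 16 high, loose on the table; the point is near its middle. Leave it alone.
- stand: Photo stand, fixed to the table. Origin under the column's axis at table height, x along the arm, z up. White base plate 150 wide (y), 12 high, from x = -60 to +180 mm; upright square aluminium outer tube 32 mm wide, 150 mm high, with the column in it. The arm (20 wide, 12 thick) ends 126 mm from the axis.
Things that resemble listed ones, but are neither listed nor needed, are in the scene too. There is more than one size of the part that bears lamp_center; the job needs the smallest.

How it is judged:
By the outcome, as a careful person would: the job done as asked, in the order asked, and still so for the second after the job is handed in, while the arm keeps its last pose, push and grip.
It also fails if it takes over 48 s, if anything falls off the work surface, if the arm or the gripper's body presses on something with over 40 N, if the wrist force passes 120 N, or if a joint passes its speed limit or range.

## Working session

There is one attempt and no reset: what is moved stays moved. The work goes in short steps, Python scripts to look and compute and a tool call to move; the robot and the scene stay as the last step left them, time stands still between calls to the robot, and variables do not carry over. Pictures are saved under pics/ and viewed, on a budget of 10 in all, crops included, one or two more only if the job needs it, and the job is handed in when it is done.

Besides the shell and the picture viewer there is one more tool, called after "Emit:" by a JSON object that holds its "fn" and its "kwargs". servo_tool: Moves the arm, as the interface text tells. Its arguments: {"type":"object","properties":{"deltas":{"type":"array","items":{"type":"array"}}},"required":["deltas"]}

```bash
mkdir -p pics
cat > h.py <<'E'
import numpy as np, cv2, pickle
from plant import ctrl
from scipy.spatial.transform import Rotation as R
def snap(cam,name):
    s=ctrl.snapshot(cam); pickle.dump(s,open(f'pics/{name}.pkl','wb'))
    cv2.imwrite(f'pics/{name}.png',s['image'][:,:,::-1]); return s
def load(name): return pickle.load(open(f'pics/{name}.pkl','rb'))
def cam(s):
    f=200/np.tan(np.radians(s['vertical_fov'])/2)
    return f,R.from_rotvec(np.ravel(s['rvec'])).as_matrix(),np.ravel(s['tvec'])
def ray(s,u,v):
    f,M,t=cam(s); d=M.T@np.array([(u-s['cx'])/f,(v-s['cy'])/f,1]); return -M.T@t,d
def onz(s,u,v,z):
    o,d=ray(s,u,v); return o+d*(z-o[2])/d[2]
def proj(s,p):
    f,M,t=cam(s); c=M@np.asarray(p)+t; return np.array([f*c[0]/c[2]+s['cx'],f*c[1]/c[2]+s['cy']])
E
python3 - <<'E'
from h import *
for c in ['scene','top']:
    s=snap(c,c+'0'); print(c,{k:s[k] for k in s if k!='image'}, ray(s,320,200))
o=ctrl.get_obs(); print(o)
E
```

```text
scene {'vertical_fov': 54.535727484325314, 'cx': 312.81916581831354, 'cy': 201.3606191911865, 'rvec': array([ 2.04889142,  1.79224712, -0.47448071]), 'tvec': array([-0.08655008, -0.35285638,  1.38577091])} (array([ 0.98886139, -0.03754656,  1.03590683]), array([-0.4858613 ,  0.0778161 , -0.87076875]))
top {'vertical_fov': 43.192398194539976, 'cx': 316.22472441202297, 'cy': 199.2321563650102, 'rvec': array([ 2.19853454, -2.16159462,  0.06285704]), 'tvec': array([0.02836131, 0.47704182, 1.67795345])} (array([0.35869704, 0.01507205, 1.70734013]), array([ 0.06811944,  0.00511242, -0.99769321]))
{'clock': 0.1, 'joint_pos': array([-5.96392164e+01,  2.05872901e+01,  6.38926472e-01, -1.69813313e-02,
       -7.01361100e+01, -1.65099630e+01]), 'qvel': array([ 0.01519295, -0.10085857,  0.11529459,  0.09823087,  0.09214339,
        0.02931706]), 'tau': array([-6.90036304e-04, -5.84159982e+01,  2.93753707e+01,  7.01567486e+00,
        1.02240464e-02, -6.05312903e-05]), 'tool_pos': array([ 0.16149011, -0.65494576,  0.22571848]), 'orientation': array([  5.8093995 ,  89.91403067, 109.65443835]), 'force': array([-0.06286905, -0.00735022,  0.41124468]), 'moment': array([-0.05281485, -0.01354721, -0.02476285]), 'opening': 0.08754212747684612}
```

View pics/top0.png

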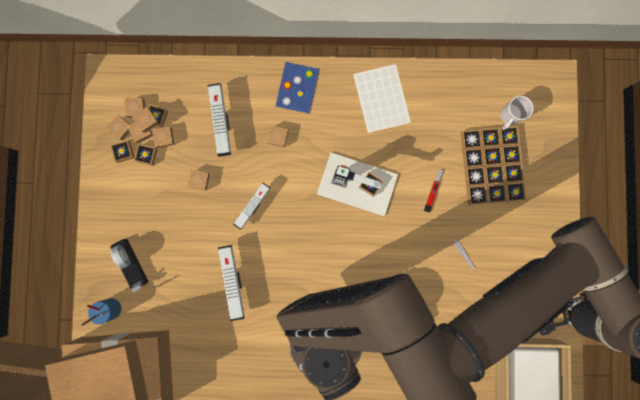

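View pics/scene0.png

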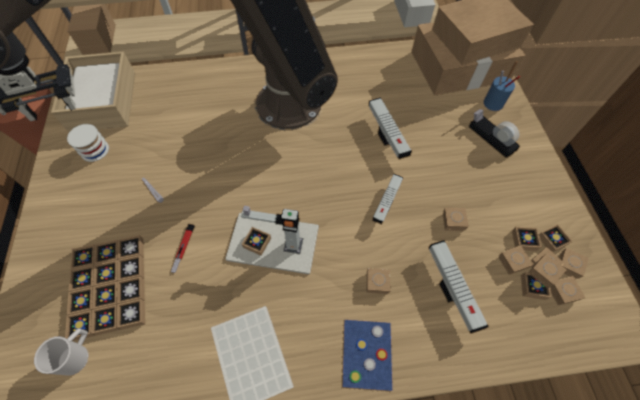

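Top view: the smallest lamp is at about (252,205) and the stand's base at (357,183), with the cutter at (434,190). In the scene view the lamp is at (388,199) and the stand at (272,240). I'll enlarge both.

Run:
```python
from h import *
def crop(n,x0,y0,w,h,k): return cv2.resize(load(n)['image'][y0:y0+h,x0:x0+w,::-1],None,fx=k,fy=k,interpolation=cv2.INTER_CUBIC)
a=crop('top0',310,145,100,75,4);b=crop('scene0',220,195,100,75,4)
c=crop('top0',215,170,100,75,4);d=crop('scene0',340,165,100,75,4)
cv2.imwrite('pics/crops0.png',np.vstack([np.hstack([a,b]),np.hstack([c,d])]))
```

```text
(no output)
```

View pics/crops0.png

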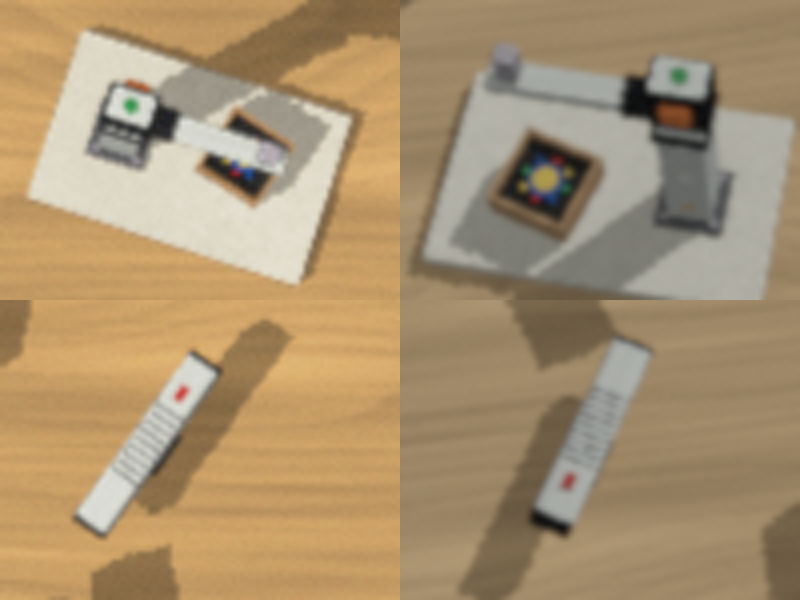

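The crops show the lamp top face with corners near crop (192,352), (218,372), (104,534) and (76,514). The head's green dot is at (131,105) in the top view and (679,76) in the scene view, and the peg tip is at (267,152) and (506,55). The orange button is on the +x world side.

```bash
cat >> h.py <<'E'
def tri(A,B):
    P=[];Q=[]
    for s,u,v in (A,B):
        o,d=ray(s,u,v); d/=np.linalg.norm(d); M=np.eye(3)-np.outer(d,d); P.append(M);Q.append(M@o)
    p=np.linalg.solve(sum(P),sum(Q)); return p,[proj(s,p)-[u,v] for s,u,v in (A,B)]
E
python3 - <<'E'
from h import *
t=load('top0');s=load('scene0')
px=lambda u,v,ox,oy:((u+.5)/4-.5+ox,(v+.5)/4-.5+oy)
for n,a,b in [('head top',px(131,105,310,145),px(679-400,76,220,195)),('peg tip',px(267,152,310,145),px(106,53,220,195))]:
    p,e=tri((t,*a),(s,*b)); print(n,p.round(4),np.round(e,2).tolist(), 'z-plane',onz(t,*a,.2 if n[0]=='h' else .198).round(4),onz(s,*b,.2 if n[0]=='h' else .198).round(4))
b=np.array([onz(t,*px(u,v,310,145),.012)[:2] for u,v in [(84,30),(354,117),(298,284),(28,197)]])
print('base',b.round(4).tolist(),b.mean(0)); 
for i,j in [(0,1),(3,2),(0,3),(1,2)]:
    d=b[j]-b[i]; print(np.degrees(np.arctan2(d[1],d[0])),np.linalg.norm(d))
def bar(s,box):
    x,y,w,h=box; im=cv2.cvtColor(s['image'][y:y+h,x:x+w],cv2.COLOR_RGB2HSV)
    m=((im[...,1]<45)&(im[...,2]>120)).astype(np.uint8); m=cv2.morphologyEx(m,cv2.MORPH_CLOSE,np.ones((5,5)))
    c=max(cv2.findContours(m,0,1)[0],key=cv2.contourArea); r=cv2.boxPoints(cv2.minAreaRect(c))+[x,y]
    return np.array([onz(s,u,v,.048)[:2] for u,v in r])
for S,bx in ((t,(225,172,60,70)),(s,(365,165,50,65))):
    q=bar(S,bx); d=q-np.roll(q,-1,0); L=np.linalg.norm(d,axis=1);i=L.argmax()
    print('bar',q.mean(0),L.round(3),np.degrees(np.arctan2(d[i,1],d[i,0])))
E
```

```text
head top [ 0.5503 -0.0423  0.2005] [[-0.17, -0.01], [-0.21, 0.01]] z-plane [ 0.5503 -0.0429  0.2   ] [ 0.55   -0.0418  0.2   ]
peg tip [ 0.5171 -0.1458  0.1948] [[0.05, -0.0], [0.06, -0.01]] z-plane [ 0.5167 -0.1453  0.198 ] [ 0.5189 -0.1455  0.198 ]
base [[0.6375, -0.0095], [0.567, -0.238], [0.4255, -0.192], [0.4949, 0.0355]] [ 0.53123445 -0.10098456]
-107.12954016365569 0.23909439623767093
-106.96672644118256 0.23779984405297647
162.50154422643354 0.14944024411663095
162.00096070640464 0.148778538286536
bar [0.44956618 0.24910766] [0.164 0.031 0.163 0.031] 145.67163307937798
bar [0.45281354 0.25136364] [0.163 0.033 0.162 0.031] -34.03288652937234
```

```bash
cat >> h.py <<'E'
def rel(p,jaw):
    """shift/turn in tool axes to TCP p, tool x straight down, jaw axis (tool z) at 'jaw' deg (mod 180) in world xy"""
    o=ctrl.get_obs(); M=R.from_euler('xyz',o['orientation'],degrees=True).as_matrix()
    best=None
    for a in (jaw,jaw+180):
        a=np.radians(a); x=np.array([0,0,-1.]);z=np.array([np.cos(a),np.sin(a),0]); T=np.c_[x,np.cross(z,x),z]
        rv=np.degrees(R.from_matrix(M.T@T).as_rotvec())
        if best is None or np.linalg.norm(rv)<np.linalg.norm(best): best=rv
    z=M[:,2]
    print('t',round(o['clock'],2),'tcp',o['tool_pos'].round(4),'jaw',round(np.degrees(np.arctan2(z[1],z[0])),1),'j1,j6',o['joint_pos'][[0,5]].round(1),'open',round(o['opening']*1e3,1),'F',o['force'].round(1))
    print('  turn',best.round(2),'shift cm',(M.T@(np.asarray(p)-o['tool_pos'])*100).round(2))
E
python3 - <<'E'
from h import *
print(R.from_euler('xyz',ctrl.get_obs()['orientation'],degrees=True).as_matrix().round(3))
rel([.46,-.35,.32],56); rel([.46,.24,.18],56)
E
```

```text
[[-0.001 -0.971 -0.239]
 [ 0.001 -0.239  0.971]
 [-1.     0.     0.001]]
t 0.1 tcp [ 0.1615 -0.6549  0.2257] jaw 103.8 j1,j6 [-59.6 -16.5] open 87.5 F [-0.1 -0.   0.4]
  turn [ 4.785e+01  8.000e-02 -4.000e-02] shift cm [ -9.4  -36.28  22.48]
t 0.1 tcp [ 0.1615 -0.6549  0.2257] jaw 103.8 j1,j6 [-59.6 -16.5] open 87.5 F [-0.1 -0.   0.4]
  turn [ 4.785e+01  8.000e-02 -4.000e-02] shift cm [  4.68 -50.4   79.74]
```

Emit:
{"fn": "servo_tool", "kwargs": {"deltas": [[[0, 0, 0], [-2, -4, 2.5], 8.7], [[0, 0, 0], [-4, -8, 5], 8.7], [[0, 0, 0], [-6, -12, 7.5], 8.7], [[0, 0, 0], [-8, -16, 10], 8.7], [[0, 0, 0], [-9, -20, 12.5], 8.7]]}}

```text
clock: 0.6
tool_pos: [0.3248, -0.4868, 0.3167]
orientation: [-74.2, 90.0, 29.7]
force: [1.2, -1.0, -0.0]
opening: 0.0873
```

Emit:
{"fn": "servo_tool", "kwargs": {"deltas": [[[0, 0, 0], [0, -4, 2.5], 8.7], [[0, 0, 0], [0, -8, 5], 8.7], [[8, 0, 0], [0, -12, 8], 8.7], [[16, 0, 0], [0, -15, 12], 8.7], [[24, 0, 0], [0, -17, 16], 8.7]]}}

```text
clock: 1.1
tool_pos: [0.4514, -0.2953, 0.3159]
orientation: [57.9, 89.9, 138.5]
force: [0.9, 0.1, -0.7]
opening: 0.0869
```

```bash
python3 -c "
from h import *
rel([.46,.24,.18],56)"
```

```text
t 1.1 tcp [ 0.4514 -0.2953  0.3159] jaw 80.6 j1,j6 [-12.4 -87. ] open 86.9 F [ 0.9  0.1 -0.7]
  turn [ 2.461e+01  2.000e-02 -6.000e-02] shift cm [13.63  7.87 52.94]
```

Emit:
{"fn": "servo_tool", "kwargs": {"deltas": [[[0, 0, 0], [0, 0.8, 5], 8.7], [[0, 0, 0], [0, 1.6, 10], 8.7], [[0, 0, 0], [0, 2.4, 15], 8.7], [[0, 0, 0], [0, 3.2, 20], 8.7], [[0, 0, 0], [0, 4, 25], 8.7]]}}

```text
clock: 1.6
tool_pos: [0.452, -0.0453, 0.3161]
orientation: [41.0, 89.9, 121.6]
force: [2.2, 0.1, 0.1]
opening: 0.087
```

Emit:
{"fn": "servo_tool", "kwargs": {"deltas": [[[0, 0, 0], [0, 0.8, 5], 8.7], [[8, 0, 0], [2, 1.6, 10], 8.7], [[16, 0, 0], [4, 2.2, 14], 8.7], [[20, 0, 0], [6, 3, 18], 8.7], [[24, 0, 0], [8, 3.5, 22], 8.7]]}}

```text
clock: 2.1
tool_pos: [0.4526, 0.1788, 0.2361]
orientation: [37.0, 89.9, 93.4]
force: [1.6, 1.6, -0.3]
opening: 0.087
```

```bash
python3 -c "
from h import *
rel([.451,.25,.16],56)
print(ctrl.get_obs()['joint_pos'])
s=snap('wrist','w1')"
```

```text
t 2.1 tcp [0.4526 0.1788 0.2361] jaw 56.4 j1,j6 [  44.7 -168.3] open 87.0 F [ 1.6  1.6 -0.3]
  turn [ 0.42  0.08 -0.06] shift cm [7.62 4.07 5.84]
[ 4.47046004e+01  2.12607811e+00 -2.14801307e+01 -7.82529278e-02
 -6.63309117e+01 -1.68252382e+02]
```

View pics/w1.png

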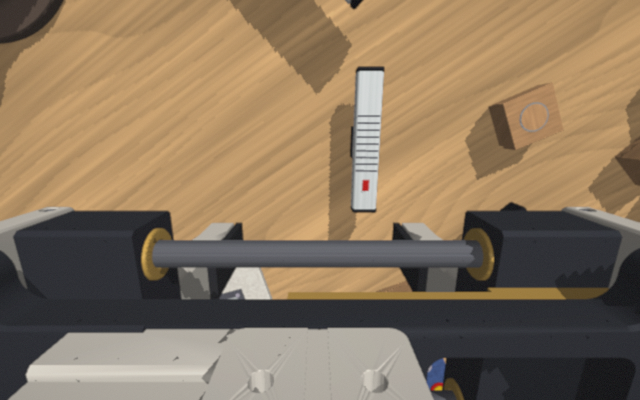

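The wrist view shows the lamp, about (368,140), lying across the jaws. Joint 6 is near its limit, so I'll take the half-turn grasp instead.

Emit:
{"fn": "servo_tool", "kwargs": {"deltas": [[[-8.5, 0, 0], [0, 2, 3], 8.7], [[-17, 0, 0], [0, 4, 5.8], 8.7], [[-25.5, 0, 0], [0, 4, 5.8], 8.7], [[-34, 0, 0], [0, 4, 5.8], 8.7], [[-42.5, 0, 0], [0, 4, 5.8], 8.7]]}}

```text
clock: 2.65
tool_pos: [0.4508, 0.2535, 0.2314]
orientation: [87.0, 89.7, -173.9]
force: [-0.5, -1.0, -0.0]
opening: 0.0869
```

Emit:
{"fn": "servo_tool", "kwargs": {"deltas": [[[-8.5, 0, 0], [0, 0, 0], 8.7], [[-17, 0, 0], [0, 0, 0], 8.7], [[-25.5, 0, 0], [0, 0, 0], 8.7], [[-34, 0, 0], [0, 0, 0], 8.7], [[-42.5, 0, 0], [0, 0, 0], 8.7]]}}

```text
clock: 3.15
tool_pos: [0.4506, 0.2532, 0.2311]
orientation: [48.5, 89.7, -169.5]
force: [0.1, -0.3, -0.2]
opening: 0.0868
```

Emit:
{"fn": "servo_tool", "kwargs": {"deltas": [[[-8.5, 0, 0], [0, 0, 0], 8.7], [[-17, 0, 0], [0, 0, 0], 8.7], [[-25.5, 0, 0], [0, 0, 0], 8.7], [[-34, 0, 0], [0, 0, 0], 8.7], [[-42.5, 0, 0], [0, 0, 0], 8.7]]}}

```text
clock: 3.65
tool_pos: [0.4504, 0.253, 0.2308]
orientation: [8.8, 89.7, -166.4]
force: [0.2, -0.0, -0.7]
opening: 0.0873
```

Emit:
{"fn": "servo_tool", "kwargs": {"deltas": [[[-8.5, 0, 0], [0, 0, 0], 8.7], [[-17, 0, 0], [0, 0, 0], 8.7], [[-25.5, 0, 0], [0, 0, 0], 8.7], [[-34, 0, 0], [0, 0, 0], 8.7], [[-42.5, 0, 0], [0, 0, 0], 8.7]]}}

```text
clock: 4.15
tool_pos: [0.4502, 0.2527, 0.2305]
orientation: [-31.7, 89.6, -164.0]
force: [-0.2, 0.4, -0.2]
opening: 0.0872
```

```bash
python3 -c "
from h import *
rel([.451,.25,.16],56)
print(ctrl.get_obs()['joint_pos'])
def bar(s,box):
    x,y,w,h=box; im=cv2.cvtColor(s['image'][y:y+h,x:x+w],cv2.COLOR_RGB2HSV)
    m=((im[...,1]<45)&(im[...,2]>120)).astype(np.uint8); m=cv2.morphologyEx(m,cv2.MORPH_CLOSE,np.ones((9,9)))
    c=max(cv2.findContours(m,0,1)[0],key=cv2.contourArea); r=cv2.boxPoints(cv2.minAreaRect(c))+[x,y]
    return r,np.array([onz(s,u,v,.048)[:2] for u,v in r])
r,q=bar(load('w1'),(330,55,80,165)); print(r,q.mean(0),q)
d=q-np.roll(q,-1,0);L=np.linalg.norm(d,axis=1);i=L.argmax();print(L,np.degrees(np.arctan2(d[i,1],d[i,0])))
s=snap('wrist','w2')"
```

```text
t 4.15 tcp [0.4502 0.2527 0.2305] jaw -132.3 j1,j6 [50.9 -3.2] open 87.2 F [-0.2  0.4 -0.2]
  turn [-8.33  0.31  0.23] shift cm [7.05 0.27 0.11]
[ 50.94324296   5.59980644 -18.36195147  -0.242652   -66.35659233
  -3.17365795]
[[351.78924942 208.87409973]
 [357.2356987   69.98963165]
 [383.35239792  71.0138092 ]
 [377.90594864 209.89828491]] [0.44958587 0.25144918] [[0.50727096 0.19405938]
 [0.37390936 0.28378215]
 [0.39079435 0.30743629]
 [0.52636881 0.22051892]]
[0.16073423 0.02906237 0.16104367 0.03263181] 147.33589299321434
```

View pics/w2.png

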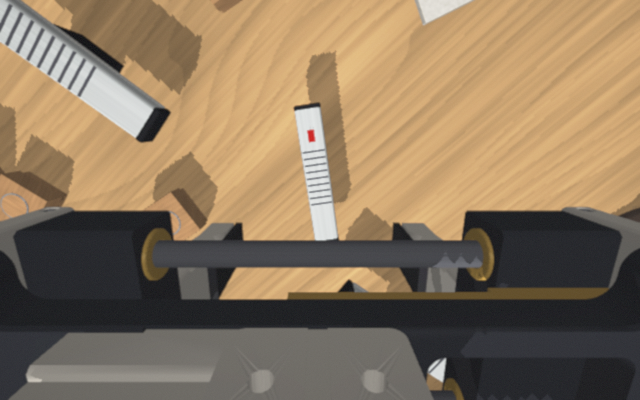

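```bash
python3 -c "
from h import *
rel([.4508,.2507,.06],56.5)"
```

```text
t 4.2 tcp [0.4502 0.2528 0.2305] jaw -131.8 j1,j6 [50.9 -2.6] open 86.8 F [-0.4 -0.4 -0.3]
  turn [-8.3   0.31  0.23] shift cm [17.05  0.24  0.02]
```

Emit:
{"fn": "servo_tool", "kwargs": {"deltas": [[[-4, 0.3, 0.2], [4, 0.2, 0], 8.7], [[-8.3, 0.3, 0.2], [8, 0.2, 0], 8.7], [[-8.3, 0.3, 0.2], [12, 0.24, 0.02], 8.7], [[-8.3, 0.3, 0.2], [15, 0.24, 0.02], 8.7], [[-8.3, 0.3, 0.2], [17, 0.24, 0.02], 8.7]]}}

```text
clock: 4.7
tool_pos: [0.4497, 0.2496, 0.0581]
orientation: [-20.2, 89.8, -144.0]
force: [0.2, 0.5, -0.5]
opening: 0.0869
```

```bash
python3 -c "
from h import *
rel([.4508,.2507,.011],56.5)"
```

```text
t 4.7 tcp [0.4497 0.2496 0.0581] jaw -123.7 j1,j6 [50.9  5.5] open 86.9 F [ 0.2  0.5 -0.5]
  turn [-0.21  0.18  0.07] shift cm [ 4.71  0.03 -0.17]
```

Emit:
{"fn": "servo_tool", "kwargs": {"deltas": [[[0, 0.2, 0], [2.5, 0, -0.1], 8.7], [[0, 0.2, 0], [4, 0, -0.15], 8.7], [[0, 0.2, 0], [4.7, 0.03, -0.17], 8.7], [[0, 0.2, 0], [4.7, 0.03, -0.17], 6], [[0, 0.2, 0], [4.7, 0.03, -0.17], 4.5]]}}

```text
clock: 5.2
tool_pos: [0.4512, 0.251, 0.0116]
orientation: [-134.5, 89.9, 101.8]
force: [0.1, -0.3, 0.3]
opening: 0.0763
```

Emit:
{"fn": "servo_tool", "kwargs": {"deltas": [[[0, 0, 0], [0, 0, 0], 3.5], [[0, 0, 0], [0, 0, 0], 2], [[0, 0, 0], [0, 0, 0], 1], [[0, 0, 0], [0, 0, 0], 1], [[0, 0, 0], [0, 0, 0], 1]]}}

```text
clock: 5.7
tool_pos: [0.4512, 0.2511, 0.0118]
orientation: [-144.4, 89.9, 91.9]
force: [-0.6, 0.1, -0.7]
opening: 0.0366
```

```bash
python3 -c "
from h import *
rel([.4508,.2507,.3],56.5)"
```

```text
t 5.7 tcp [0.4512 0.2511 0.0118] jaw -123.7 j1,j6 [50.9  5.5] open 36.6 F [-0.6  0.1 -0.7]
  turn [-0.25 -0.07  0.05] shift cm [-2.882e+01 -4.000e-02  2.000e-02]
```

Emit:
{"fn": "servo_tool", "kwargs": {"deltas": [[[0, 0, 0], [0, 0, 0], 1], [[0, 0, 0], [0, 0, 0], 1], [[0, 0, 0], [0, 0, 0], 1], [[0, 0, 0], [0, 0, 0], 1]]}}

```text
clock: 6.1
tool_pos: [0.4511, 0.251, 0.0118]
orientation: [-139.4, 89.9, 96.8]
force: [-1.1, -0.1, 1.5]
opening: 0.03
```

Emit:
{"fn": "servo_tool", "kwargs": {"deltas": [[[0, 0, 0], [-2, 0, 0], 1], [[0, 0, 0], [-6, 0, 0], 1], [[0, 0, 0], [-11, 0, 0], 1], [[0, 0, 0], [-16, 0, 0], 1], [[0, 0, 0], [-20, 0, 0], 1]]}}

```text
clock: 6.6
tool_pos: [0.4514, 0.2508, 0.2148]
orientation: [-172.1, 89.8, 64.2]
force: [1.3, 1.6, -1.9]
opening: 0.0298
```

```bash
python3 -c "
from h import *
rel([.5175,-.147,.27],72.7)
for c in ('wrist','scene','top'): s=snap(c,c[0]+'3')
"
```

```text
t 6.6 tcp [0.4514 0.2508 0.2148] jaw -123.7 j1,j6 [50.8  5.4] open 29.8 F [ 1.3  1.6 -1.9]
  turn [-16.44  -0.18  -0.  ] shift cm [-5.63 27.59 29.39]
```

View pics/w3.png

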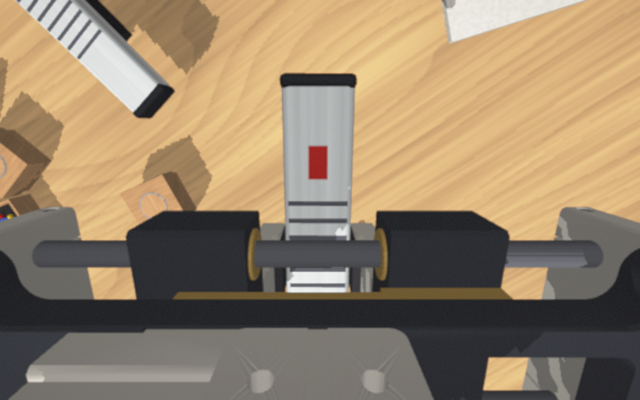

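The lamp is in the grip, with its far end cap at columns 281–356 and its outer edge at row about 74. I'll measure its offset along the bar relative to the TCP.

```bash
python3 -c "
from h import *
o=ctrl.get_obs(); M=R.from_euler('xyz',o['orientation'],degrees=True).as_matrix(); T=o['tool_pos']
s=load('w3'); C,_=ray(s,320,200); print('cam in tool',(M.T@(C-T)).round(4))
for u,v in [(281,74),(356,74),(282,87),(354,86),(288,292),(348,292),(318,74)]:
    p=onz(s,u,v,T[2]+.0362); print(u,v,(M.T@(p-T)*1e3).round(1))
# red mark and aluminium corners in other views
for n in ('s3','t3'):
    s=load(n); print(n,[proj(s,T+M@np.array([-.0362,y,z])).round(1).tolist() for y in (-.085,.085) for z in (-.015,.015)])
im=np.vstack([np.hstack([cv2.resize(load(n)['image'][int(v)-38:int(v)+38,int(u)-50:int(u)+50,::-1],(400,304),interpolation=cv2.INTER_CUBIC) for n in ('s3','t3') for u,v in [proj(load(n),T)]])])
cv2.imwrite('pics/c3.png',im)
"
```

```text
cam in tool [-0.1563  0.0641  0.0014]
281 74 [-36.1  82.5 -12.3]
356 74 [-36.3  82.5  16.8]
282 87 [-36.1  77.7 -12. ]
354 86 [-36.3  78.2  16.2]
288 292 [-36.1 -12.8 -11.7]
348 292 [-36.3 -12.6  16.4]
318 74 [-36.2  82.5   2.1]
s3 [[418.7, 133.1], [407.6, 129.1], [395.6, 183.7], [383.8, 179.1]]
t3 [[219.6, 222.0], [228.0, 227.9], [253.5, 173.8], [261.9, 179.7]]
```

View pics/c3.png

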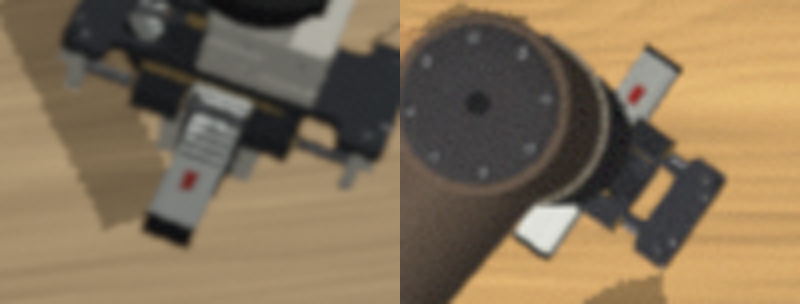

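```bash
python3 -c "
from h import *
o=ctrl.get_obs(); M=R.from_euler('xyz',o['orientation'],degrees=True).as_matrix(); T=o['tool_pos']
s=load('t3'); u0,v0=[int(a) for a in proj(s,T)]
for c in [(648,45),(682,70),(516,232),(548,257)]:
    u=(c[0]-400+.5)/4-.5+u0-50; v=(c[1]+.5)/4-.5+v0-38
    print((M.T@(onz(s,u,v,T[2]+.0362)-T)*1e3).round(1))
rel([.42,-.117,.27],72.7)
"
```

```text
[-36.1  85.1 -14.6]
[-36.3  84.3  16.2]
[-36.1 -80.1 -14.8]
[-36.3 -81.6  14.7]
t 6.75 tcp [0.4522 0.2519 0.2147] jaw -123.7 j1,j6 [50.8  5.4] open 29.9 F [-0.4  1.3 -1.9]
  turn [-16.44  -0.41  -0.05] shift cm [-5.77 17.81 32.42]
```

Emit:
{"fn": "servo_tool", "kwargs": {"deltas": [[[0, 0, 0], [-3, 2, 3], 1], [[0, 0, 0], [-5.8, 4, 7], 1], [[0, 0, 0], [-5.8, 6.4, 11.5], 1], [[0, 0, 0], [-5.8, 8.7, 16], 1], [[0, 0, 0], [-5.8, 11, 20], 1]]}}

```text
clock: 7.25
tool_pos: [0.4309, 0.0225, 0.27]
orientation: [-167.5, 89.6, 68.8]
force: [1.9, -0.5, -2.1]
opening: 0.0297
```

Emit:
{"fn": "servo_tool", "kwargs": {"deltas": [[[-4, 0, 0], [0, 2.2, 4], 1], [[-8, 0, 0], [0, 4.5, 8], 1], [[-12, 0, 0], [0, 6, 11], 1], [[-16.4, -0.3, 0], [0, 6.8, 12.4], 1], [[-16.4, -0.3, 0], [0, 6.8, 12.4], 1]]}}

```text
clock: 7.75
tool_pos: [0.4175, -0.1202, 0.2675]
orientation: [-89.0, 89.8, 163.6]
force: [-0.8, -0.4, -1.6]
opening: 0.0299
```

```bash
python3 -c "
from h import *
rel([.42,-.117,.27],72.7)
s=snap('wrist','w4')
for z in (.170,.198): print(proj(s,[.517,-.147,z]))
"
```

```text
t 7.75 tcp [ 0.4175 -0.1202  0.2675] jaw -107.4 j1,j6 [10.1 62.6] open 29.9 F [-0.8 -0.4 -1.6]
  turn [-0.06  0.    0.18] shift cm [-0.25  0.15 -0.38]
[312.05012108  73.62200607]
[311.37086209  67.31270494]
```

View pics/w4.png

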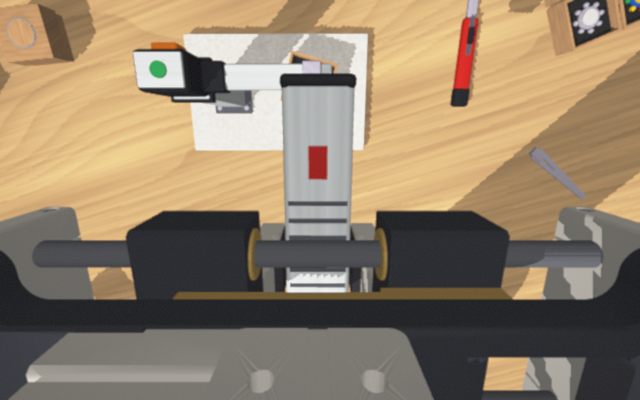

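The green dot is at (158,69) and the peg tip at about (312,67), partly hidden by the lamp's cap. I'll sidestep to see it clear.

Emit:
{"fn": "servo_tool", "kwargs": {"deltas": [[[0, 0, 0], [0, 0, 2], 1], [[0, 0, 0], [0, -0.5, 4.5], 1], [[0, 0, 0], [0, -0.5, 4.5], 1], [[0, 0, 0], [0, -0.5, 4.5], 1]]}}

```text
clock: 8.2
tool_pos: [0.3993, -0.1602, 0.267]
orientation: [-97.3, 89.8, 155.1]
force: [-0.6, -0.1, -1.9]
opening: 0.0299
```

```bash
python3 -c "
from h import *
rel([.517,-.147,.27],72.7)
s=snap('wrist','w5')
print(proj(s,[.517,-.147,.198]),proj(s,[.55,-.0423,.2]))
im=s['image'][30:110,60:330,::-1]
a=cv2.resize(im,None,fx=2.9,fy=2.9,interpolation=cv2.INTER_CUBIC)
b=cv2.resize(s['image'][40:85,225:325,::-1],None,fx=7.8,fy=7.8,interpolation=cv2.INTER_CUBIC)
cv2.imwrite('pics/c5.png',np.vstack([a[:,:780],b]))
"
```

```text
t 8.2 tcp [ 0.3993 -0.1602  0.267 ] jaw -107.6 j1,j6 [ 4.5 68. ] open 29.9 F [-0.6 -0.1 -1.9]
  turn [-0.26 -0.03  0.22] shift cm [-0.34 10.83 -4.81]
[250.09130443  59.07947514] [95.15137679 58.31983249]
```

View pics/c5.png

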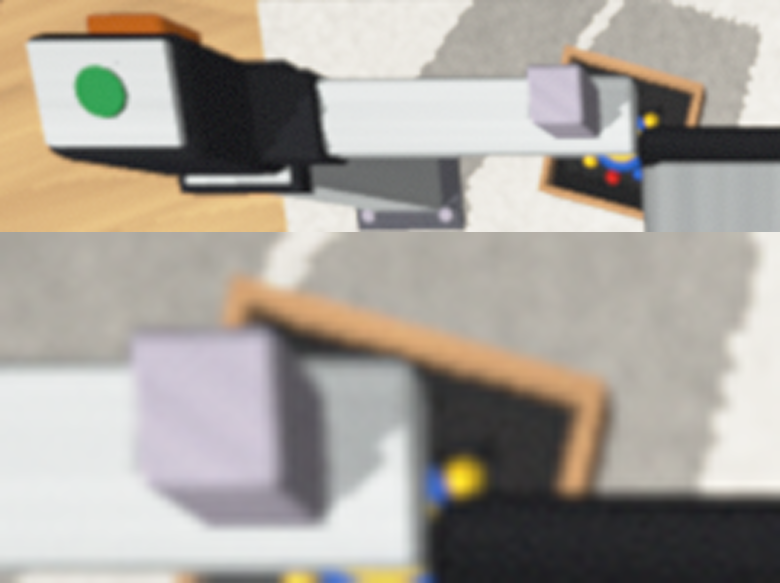

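```bash
python3 -c "
from h import *
o=ctrl.get_obs(); M=R.from_euler('xyz',o['orientation'],degrees=True).as_matrix(); T=o['tool_pos']
s=load('w5')
def g(u,v,z,n):
    p=onz(s,u,v,z); print(n,p.round(4),'tool',(M.T@(p-T)*1e3).round(1)); return p
A=lambda u,v:((u+.5)/2.9-.5+60,(v+.5)/2.9-.5+30)
B=lambda u,v:((u+.5)/7.8-.5+225,(v-232+.5)/7.8-.5+40)
for c in [(133,335),(271,330),(278,487),(146,480)]: g(*B(*c),.198,'tip')
p=g(*B(207,408),.198,'tipc'); h=g(*A(101,91),.2,'head')
d=p-h; print(np.hypot(*d[:2]),np.degrees(np.arctan2(d[1],d[0])))
for q in [(28,40),(165,40),(185,147),(50,148)]: g(*A(*q),.2,'headcorner')
for a,b in [((325,81),(628,78)),((325,158),(628,153))]:
    a=g(*A(*a),.17,'arm');b=g(*A(*b),.17,'arm');d=b-a;print(np.degrees(np.arctan2(d[1],d[0])))
"
```

```text
tip [ 0.5227 -0.1427  0.198 ] tool [ 68.8 112.5 -53.5]
tip [ 0.5193 -0.1549  0.198 ] tool [ 68.7 113.  -40.9]
tip [ 0.5066 -0.1509  0.198 ] tool [ 68.8  99.6 -40.9]
tip [ 0.5108 -0.1394  0.198 ] tool [ 68.8 100.2 -53.1]
tipc [ 0.5149 -0.147   0.198 ] tool [ 68.8 106.4 -47.1]
head [ 0.5485 -0.041   0.2   ] tool [  66.8  106.5 -158.3]
0.11119552220217269 -107.61091096667222
headcorner [ 0.5641 -0.0296  0.2   ] tool [  66.8  117.9 -173.8]
headcorner [ 0.5541 -0.0613  0.2   ] tool [  66.8  118.  -140.6]
headcorner [ 0.5307 -0.0548  0.2   ] tool [  66.9   93.7 -139.8]
headcorner [ 0.5406 -0.0225  0.2   ] tool [  66.9   93.4 -173.5]
arm [ 0.544 -0.083  0.17 ] tool [  96.8  114.9 -116.9]
arm [ 0.5194 -0.1636  0.17  ] tool [ 96.7 115.8 -32.6]
-106.91682347684117
arm [ 0.5255 -0.0746  0.17  ] tool [  96.9   94.8 -119.3]
arm [ 0.501  -0.1571  0.17  ] tool [ 96.8  96.3 -33.2]
-106.54853188152401
```

Emit:
{"fn": "servo_tool", "kwargs": {"deltas": [[[0, 0, 0], [0, 4, -1.5], 1], [[-0.4, 0, 0.2], [0, 8, -3.5], 1], [[-0.4, 0, 0.2], [0, 10.9, -4.9], 1], [[-0.4, 0, 0.2], [1.5, 10.9, -4.9], 1], [[-0.4, 0, 0.2], [3, 10.9, -4.9], 1]]}}

```text
clock: 8.75
tool_pos: [0.5195, -0.1445, 0.2354]
orientation: [-112.3, 89.9, 140.7]
force: [-1.1, 0.0, -1.7]
opening: 0.0297
```

Emit:
{"fn": "servo_tool", "kwargs": {"deltas": [[[0, 0, 0], [0, 0, 0], 1], [[0, 0, 0], [0, 0, 0], 1]]}}

```text
clock: 8.95
tool_pos: [0.5198, -0.1437, 0.2351]
orientation: [-87.1, 89.9, 165.9]
force: [-0.6, 0.6, -0.2]
opening: 0.0301
```

```bash
python3 -c "
from h import *
rel([.5175,-.1466,.212],72.8)
"
```

```text
t 8.95 tcp [ 0.5198 -0.1437  0.2351] jaw -107.0 j1,j6 [ 5.4 67.7] open 30.1 F [-0.6  0.6 -0.2]
  turn [0.2  0.01 0.12] shift cm [ 2.31 -0.13  0.34]
```

Emit:
{"fn": "servo_tool", "kwargs": {"deltas": [[[0.2, 0, 0.1], [1, -0.13, 0.34], 1], [[0.2, 0, 0.1], [2, -0.13, 0.34], 1], [[0.2, 0, 0.1], [2.3, -0.13, 0.34], 1], [[0.2, 0, 0.1], [2.3, -0.13, 0.34], 1]]}}

```text
clock: 9.35
tool_pos: [0.517, -0.1466, 0.2115]
orientation: [-71.0, 89.9, -178.2]
force: [0.6, 0.5, -0.4]
opening: 0.0296
```

```bash
python3 -c "
from h import *
rel([.5175,-.1466,.206],72.8)
s=snap('scene','s6');t=snap('top','t6')
a=cv2.resize(s['image'][175:275,205:325,::-1],None,fx=5,fy=5,interpolation=cv2.INTER_CUBIC)
cv2.imwrite('pics/c6.png',a)
"
```

```text
t 9.35 tcp [ 0.517  -0.1466  0.2115] jaw -107.2 j1,j6 [ 5.1 67.7] open 29.6 F [ 0.6  0.5 -0.4]
  turn [-0.02  0.02  0.07] shift cm [ 0.55  0.05 -0.02]
```

View pics/c6.png

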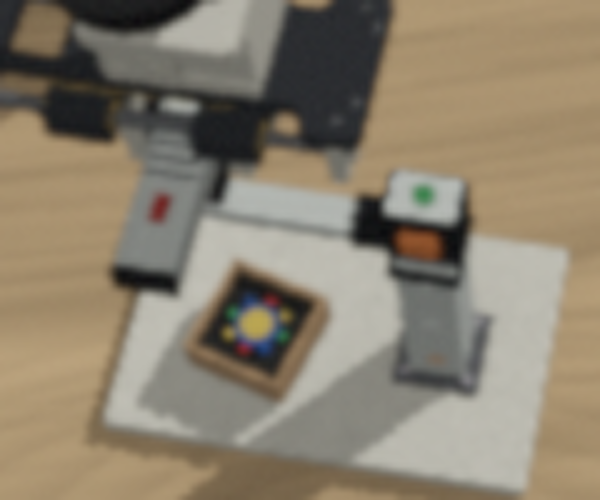

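Lamp hangs over the arm's end, crosswise, with no contact. I'll probe down gently.

Emit:
{"fn": "servo_tool", "kwargs": {"deltas": [[[0, 0, 0], [0.2, 0.05, 0], 1], [[0, 0, 0], [0.4, 0.05, 0], 1], [[0, 0, 0], [0.6, 0.05, 0], 1], [[0, 0, 0], [0.8, 0.05, 0], 1]]}}

```text
clock: 9.85
tool_pos: [0.518, -0.1469, 0.2042]
orientation: [12.9, 90.0, -94.4]
force: [-0.9, -0.6, -1.7]
opening: 0.0299
```

Emit:
{"fn": "servo_tool", "kwargs": {"deltas": [[[0, 0, 0], [0.2, 0, 0], 1], [[0, 0, 0], [0.4, 0, 0], 1]]}}

```text
clock: 10.05
tool_pos: [0.518, -0.1468, 0.2]
orientation: [5.8, 90.0, -101.4]
force: [-0.6, 0.2, -1.3]
opening: 0.0298
```

No contact force with the hub 10 mm below the peg's tip, so the bore is on the peg. Next, press it down.

Emit:
{"fn": "servo_tool", "kwargs": {"deltas": [[[0, 0, 0], [0.4, 0, 0], 1], [[0, 0, 0], [0.8, 0, 0], 1], [[0, 0, 0], [1.2, 0, 0], 1], [[0, 0, 0], [1.5, 0, 0], 1], [[0, 0, 0], [1.7, 0, 0], 1]]}}

```text
clock: 10.55
tool_pos: [0.5179, -0.1468, 0.1825]
orientation: [-56.9, 90.0, -164.1]
force: [-0.5, 0.7, -2.1]
opening: 0.0297
```

Emit:
{"fn": "servo_tool", "kwargs": {"deltas": [[[0, 0, 0], [0.1, 0, 0], 1], [[0, 0, 0], [0.2, 0, 0], 1], [[0, 0, 0], [0.3, 0, 0], 1]]}}

```text
clock: 10.85
tool_pos: [0.518, -0.147, 0.1816]
orientation: [43.9, 89.9, -63.3]
force: [-9.0, 5.5, 21.2]
opening: 0.0297
```

Seated: 21 N reaction at hub bottom ≈0.170. I'll release it and rise.

Emit:
{"fn": "servo_tool", "kwargs": {"deltas": [[[0, 0, 0], [0, 0, 0], 3.5], [[0, 0, 0], [0, 0, 0], 5], [[0, 0, 0], [0, 0, 0], 7], [[0, 0, 0], [0, 0, 0], 8.7], [[0, 0, 0], [0, 0, 0], 8.7]]}}

```text
clock: 11.35
tool_pos: [0.518, -0.147, 0.1815]
orientation: [25.7, 89.9, -81.4]
force: [-0.3, 0.0, -0.6]
opening: 0.0611
```

Emit:
{"fn": "servo_tool", "kwargs": {"deltas": [[[0, 0, 0], [-1, 0, 0], 8.7], [[0, 0, 0], [-3, 0, 0], 8.7], [[0, 0, 0], [-6, 0, 0], 8.7], [[0, 0, 0], [-9, 0, 0], 8.7], [[8, 0, 0], [-10, 0, 0], 8.7]]}}

```text
clock: 11.85
tool_pos: [0.5193, -0.1472, 0.2857]
orientation: [98.3, 89.7, -16.9]
force: [0.0, -0.9, -1.4]
opening: 0.0868
```

Emit:
{"fn": "servo_tool", "kwargs": {"deltas": [[[8.5, 0, 0], [0, 0, -2], 8.7], [[17, 0, 0], [0, 0, -4], 8.7], [[25.5, 0, 0], [0, 0, -6], 8.7], [[34, 0, 0], [0, 0, -8], 8.7], [[42.5, 0, 0], [0, 0, -10], 8.7]]}}

```text
clock: 12.35
tool_pos: [0.5623, -0.0561, 0.2866]
orientation: [142.8, 89.6, -15.3]
force: [-0.1, 0.0, 0.7]
opening: 0.0869
```

Emit:
{"fn": "servo_tool", "kwargs": {"deltas": [[[8, 0, 0], [0, 0, 0], 8.7], [[16, 0, 0], [0, 0, 0], 8.7], [[24, 0, 0], [0, 0, 0], 8.7], [[32, 0, 0], [0, 0, 0], 8.7], [[38, 0, 0], [0, 0, 0], 8.7]]}}

```text
clock: 12.85
tool_pos: [0.5623, -0.0561, 0.2873]
orientation: [-178.2, 89.6, -14.6]
force: [-0.3, 0.6, -0.2]
opening: 0.0869
```

```bash
python3 -c "
from h import *
rel([.5505,-.042,.215],162.8)
s=snap('scene','s7')
a=cv2.resize(s['image'][175:275,205:325,::-1],None,fx=5,fy=5,interpolation=cv2.INTER_CUBIC)
cv2.imwrite('pics/c7.png',a)
"
```

```text
t 12.85 tcp [ 0.5623 -0.0561  0.2873] jaw 163.6 j1,j6 [ 14.3 -30.7] open 86.9 F [-0.3  0.6 -0.2]
  turn [ 0.84 -0.38  0.01] shift cm [ 7.22 -1.02  1.58]
```

View pics/c7.png

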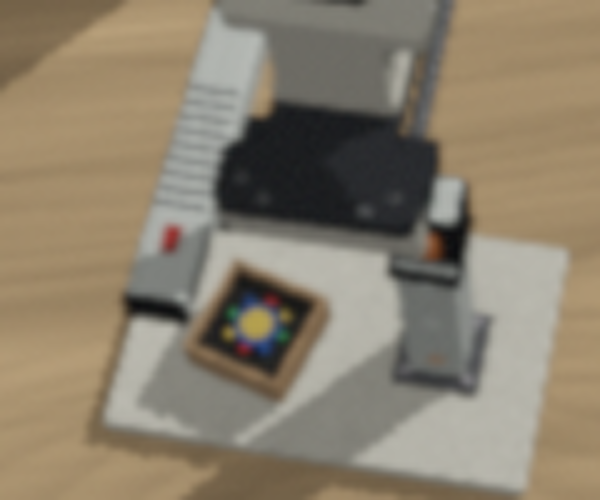

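The lamp sits square on the peg, crosswise to the arm, with the hub down on it. Now align over the head and go down.

Emit:
{"fn": "servo_tool", "kwargs": {"deltas": [[[0.8, -0.4, 0], [0, -1, 1.6], 8.7], [[0.8, -0.4, 0], [2, -1, 1.6], 8.7], [[0.8, -0.4, 0], [4.5, -1, 1.6], 8.7], [[0.8, -0.4, 0], [7.2, -1, 1.6], 8.7], [[0.8, -0.4, 0], [7.2, -1, 1.6], 8.7]]}}

```text
clock: 13.4
tool_pos: [0.5482, -0.0422, 0.2124]
orientation: [19.1, 89.7, -178.3]
force: [-0.1, -0.4, -0.6]
opening: 0.0871
```

```bash
python3 -c "
from h import *
rel([.5505,-.042,.163],162.8)
"
```

```text
t 13.4 tcp [ 0.5482 -0.0422  0.2124] jaw 162.6 j1,j6 [ 15.9 -33.3] open 87.1 F [-0.1 -0.4 -0.6]
  turn [-0.17  0.33 -0.11] shift cm [ 4.93 -0.1  -0.24]
```

Emit:
{"fn": "servo_tool", "kwargs": {"deltas": [[[-0.2, 0.2, -0.1], [1.5, -0.1, -0.24], 8.7], [[-0.2, 0.2, -0.1], [3, -0.1, -0.24], 8.7], [[-0.2, 0.2, -0.1], [4.3, -0.1, -0.24], 8.7], [[-0.2, 0.2, -0.1], [4.9, -0.1, -0.24], 7], [[-0.2, 0.2, -0.1], [4.9, -0.1, -0.24], 5]]}}

```text
clock: 13.9
tool_pos: [0.5504, -0.0421, 0.1632]
orientation: [14.9, 89.8, 177.7]
force: [0.1, 0.2, 0.7]
opening: 0.0766
```

```bash
python3 -c "
from h import *
rel([.5505,-.042,.163],162.8)
"
```

```text
t 13.9 tcp [ 0.5504 -0.0421  0.1632] jaw 162.9 j1,j6 [ 15.9 -33. ] open 76.6 F [0.1 0.2 0.7]
  turn [ 0.05  0.16 -0.04] shift cm [ 0.02 -0.01 -0.  ]
```

Emit:
{"fn": "servo_tool", "kwargs": {"deltas": [[[0, 0.1, 0], [0, 0, 0], 3], [[0, 0.1, 0], [0, 0, 0], 1], [[0, 0.1, 0], [0, 0, 0], 1], [[0, 0.1, 0], [0, 0, 0], 1], [[0, 0.1, 0], [0, 0, 0], 1]]}}

```text
clock: 14.4
tool_pos: [0.5509, -0.0421, 0.1636]
orientation: [89.7, 90.0, -107.4]
force: [4.1, -1.9, -2.9]
opening: 0.0366
```

Emit:
{"fn": "servo_tool", "kwargs": {"deltas": [[[0, 0, 0], [0, 0, 0], 1], [[0, 0, 0], [0, 0, 0], 1], [[0, 0, 0], [0, 0, 0], 1], [[0, 0, 0], [0, 0, 0], 1], [[0, 0, 0], [0, 0, 0], 1]]}}

```text
clock: 14.9
tool_pos: [0.5496, -0.0417, 0.1635]
orientation: [9.4, 89.9, 172.2]
force: [-5.7, 3.5, 4.1]
opening: 0.0301
```

Emit:
{"fn": "servo_tool", "kwargs": {"deltas": [[[0, 0, 0], [0, 0, 0], 1], [[0, 0, 0], [0, 0, 0], 1], [[0, 0, 0], [0, 0, 0], 1]]}}

```text
clock: 15.2
tool_pos: [0.5496, -0.0417, 0.1636]
orientation: [8.1, 89.9, 171.0]
force: [-1.4, -0.2, 0.0]
opening: 0.0303
```

Emit:
{"fn": "servo_tool", "kwargs": {"deltas": [[[0, 0, 0], [-0.1, 0, 0], 1], [[0, 0, 0], [-0.2, 0, 0], 1], [[0, 0, 0], [-0.3, 0, 0], 1], [[0, 0, 0], [-0.4, 0, 0], 1], [[0, 0, 0], [-0.4, 0, 0], 1]]}}

```text
clock: 15.7
tool_pos: [0.5496, -0.0417, 0.1675]
orientation: [8.2, 89.9, 171.0]
force: [1.5, -0.0, -7.3]
opening: 0.0299
```

Force of about 7.5 N matches the free column sliding (weight plus friction). Continue lifting.

Emit:
{"fn": "servo_tool", "kwargs": {"deltas": [[[0, 0, 0], [-0.6, 0, 0], 1], [[0, 0, 0], [-1.4, 0, 0], 1], [[0, 0, 0], [-2.2, 0, 0], 1], [[0, 0, 0], [-3, 0, 0], 1], [[0, 0, 0], [-3.8, 0, 0], 1]]}}

```text
clock: 16.2
tool_pos: [0.5496, -0.0417, 0.2064]
orientation: [4.7, 89.9, 167.5]
force: [1.9, -0.2, -8.1]
opening: 0.03
```

Emit:
{"fn": "servo_tool", "kwargs": {"deltas": [[[0, 0, 0], [-0.8, 0, 0], 1], [[0, 0, 0], [-1.6, 0, 0], 1], [[0, 0, 0], [-2.4, 0, 0], 1], [[0, 0, 0], [-3.2, 0, 0], 1], [[0, 0, 0], [-4, 0, 0], 1]]}}

```text
clock: 16.7
tool_pos: [0.5496, -0.0417, 0.247]
orientation: [4.2, 89.9, 167.1]
force: [2.1, 0.3, -8.3]
opening: 0.03
```

```bash
python3 -c "
from h import *
rel([.5496,-.0417,.2636],162.8)
"
```

```text
t 16.7 tcp [ 0.5496 -0.0417  0.247 ] jaw 162.8 j1,j6 [ 16.  -33.1] open 30.0 F [ 2.1  0.3 -8.3]
  turn [ 0.02  0.14 -0.01] shift cm [-1.66  0.    0.  ]
```

Emit:
{"fn": "servo_tool", "kwargs": {"deltas": [[[0, 0, 0], [-0.5, 0, 0], 1], [[0, 0, 0], [-1, 0, 0], 1], [[0, 0, 0], [-1.4, 0, 0], 1], [[0, 0, 0], [-1.6, 0, 0], 1], [[0, 0, 0], [-1.7, 0, 0], 1]]}}

```text
clock: 17.2
tool_pos: [0.5495, -0.0417, 0.2636]
orientation: [3.0, 89.8, 165.8]
force: [5.5, -2.5, -13.7]
opening: 0.0296
```

Emit:
{"fn": "servo_tool", "kwargs": {"deltas": [[[0, 0, 0], [-0.1, 0, 0], 1], [[0, 0, 0], [-0.1, 0, 0], 1]]}}

```text
clock: 17.4
tool_pos: [0.5495, -0.0417, 0.2636]
orientation: [6.8, 89.8, 169.6]
force: [5.2, -1.2, -13.9]
opening: 0.0297
```

The column is at its end stop: 0.100 m of travel, with the pull risen to 14 N. One last look at lamp and head.

```bash
python3 -c "
from h import *
rel([.5496,-.0417,.2636],162.8)
s=snap('scene','s8'); u,v=proj(s,[.517,-.147,.318]);print(u,v)
a=cv2.resize(s['image'][150:270,190:330,::-1],None,fx=5,fy=5,interpolation=cv2.INTER_CUBIC)
cv2.imwrite('pics/c8.png',a)
"
```

```text
t 17.4 tcp [ 0.5495 -0.0417  0.2636] jaw 162.8 j1,j6 [ 16.  -33.1] open 29.7 F [  5.2  -1.2 -13.9]
  turn [ 0.    0.2  -0.02] shift cm [ 0.   -0.   -0.01]
236.8340414650869 181.2010067749838
```

View pics/c8.png

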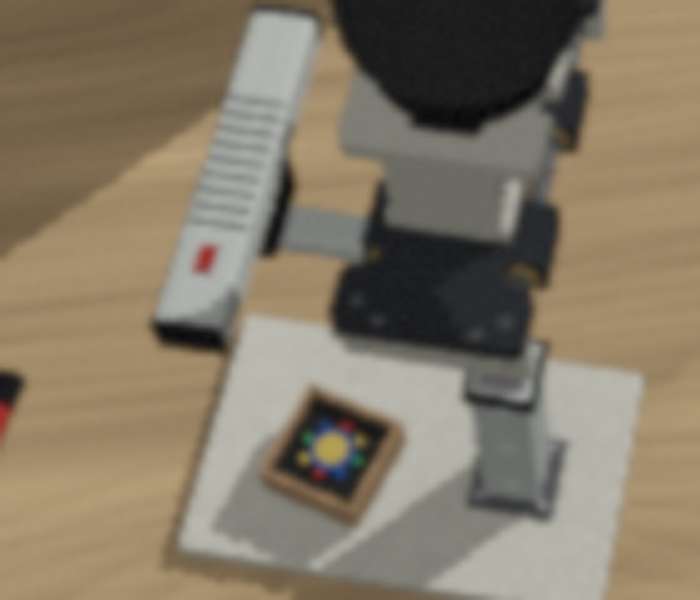

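The lamp rides crosswise on the raised arm with its hub down on it, the column stands well out of the tube, and the brooch box is where it was. I'll hand in the job.

```bash
python3 -c "
from h import *
print(ctrl.close_job()); o=ctrl.get_obs(); print(o['clock'],o['tool_pos'],o['opening'],o['force'])"
```

```text
the job is handed in; nothing more can be done
None
the job is handed in; nothing more can be done
```

The job is done and handed in at about 17.5 s of the 48 s allowed; the hand-in gives no verdict.

- **Lamp:** I put the smallest lamp on the peg, crosswise to the arm. It pressed home with 21 N and the hub's underside at about 0.170 m. I then let go of it.
- **Column:** I gripped the head across the button and raised the column 0.100 m. The pull was about 8 N while it slid and 14 N at the end stop. It was still held there, gripped at 30 mm opening, when I handed in.
- **Last picture:** The lamp sits square on the raised arm and the brooch box has not moved. I did not measure the gift boxes and the cutter again, but nothing was moved near them.

**Checks that were off or indirect:**
- The seated lamp appeared about 3 px from where I predicted it in the last picture. I put that down to calibration and my reading of the edges.
- The wrist camera placed things about 2 mm differently from the other two cameras.
- The final grip read slightly under the 31 mm I expected with the button in, so I judged the button squeezed in because the column slid freely.
- I viewed 12 pictures, two over the budget of 10.

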